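Hang the board carrier on the test queue rail and slide it to the pointer

TASK

Take the carrier that has a circuit board in it by its black grip and hook it onto the steel rail close to the rail's right-hand post (right as the robot sees it). Then, without unhooking it, slide it left along the rail until its middle stands level with the cone pointer behind the rail, and leave it hanging there freely. Leave the empty carrier standing where it is.

Things in the scene. Friction and masses are not known exactly. Their poses are not given: they have to be found in the camera images.
- loaded_carrier: Aluminium bracket with a circuit board (mm): 90 wide (y), 50 deep (x), 156 tall, 0.23 kg. Origin: foot underside centre; z up, x (open side of hook) away from the robot +-20 deg. Black grip on top: 12 (x) by 26 (y), z 122-156. Board bay to z 62; spine x -14..-10; hook top underside z 118; lip x 10..14 down to z 102. Rail enters from +x at z 62-102, seats with its axis at x 0+-4, z 112.
- empty_carrier: The same bracket without a circuit board, 90 x 50 x 156 mm, loose, standing upright beside the other one (which of the two is on the left varies). Origin and axes as for the loaded carrier. To be left alone.
- queue_rail: Fixed rail (mm): steel bar, 12 diameter, along its y, axis at z 140, on posts of 16 diameter, 150 high, at y -175 and +175. Origin: on the bench under the bar's middle; x away from the robot, y to its left, z up. Clear below except post feet (16 high, x -35..59) and a tie bar behind (8 high, x 39..53). A hung carrier's foot is 28 above the bench. Hook on with the carrier's middle at y -120 to -60.
- pointer: Fixed pointer marking the place (mm): small aluminium saddle on the rail's tie bar, thin post 136 high, cone at z 127 aiming at the rail, its tip 27 behind the rail's axis. Origin: on the bench under the post, 46 behind the rail's axis; axes as the rail's. The carrier's middle (its y 0) belongs at the pointer's y 0, which is 30 to 80 left (+y) of the rail's middle.

How it is judged:
By the outcome, as a careful person would: the job done as asked, in the order asked, and still so for the second after the job is handed in, with the robot touching nothing.
It also fails if it takes over 45 s, if anything falls off the work surface, if the arm or the gripper's body presses on something with over 40 N, if the wrist force passes 120 N, or if a joint passes its speed limit or range.

ROBOT

A 6-joint arm with a two-finger parallel gripper is mounted at the origin on a cart in front of the work surface, level with it; the furniture and walls round the work are solid. World frame = base frame: x ahead of the robot, y to its left, z up, the work surface at z = 0. Lengths are in m, angles in rad, forces in N, time in s.
With the tool pointing down it reaches from about 0.275 to 0.725 m from the base axis. Payload 5.6 kg.
Tool frame: the origin (TCP) lies on the centre line of the jaws, within the pads' length; the fingertips stand 25 mm ahead of it and the grasp point (between the pads) lies 6 mm ahead of it; z points along the fingers, y is the line along which they close (so a half turn about z gives the same grasp; the last joint's range is limited). The gripper opens to 85 mm and grips with 20 to 120 N. Pads are 22 mm wide; open, the fingers measure 114 mm over their backs; the gripper's body (76 mm by 85 mm) begins 54 mm behind the grasp point. The pads swing forward as they close: fully open they stand 13 mm farther back than shut.
Start: joints at [-0.958, 0.255, 0.108, 0, -1.424, -0.285], TCP at [0.177, -0.521, 0.22] pointing down, gripper open.
Joint ranges: [-2.95, 2.95], [-1.21, 1.97], [-1.09, 1.5], [-2.87, 1.71], [-2.94, -0.07], [-3.05, 3.05]. Speed limits (rad/s): [2.57, 2.57, 3.14, 3.14, 3.14, 3.14].

INTERFACE

Orientations are given as a rotation vector (axis times angle).
In Python, from workcell import bot gives the robot as it stands. Calls block until the motion is done:
- bot.reach(position, orientation): joint-space move of the TCP to a pose.
- bot.move_straight(position, orientation=None, rate=0.15, force_limit=None): straight line of the TCP; orientation=None keeps the orientation; rate is the mean speed in m/s. With force_limit (N) it stops when the force on the tool has changed by that much, and returns True; else False.
- bot.move_j(angles): joint-space move.
- bot.grip(opening): finger opening in m; the grip force is fixed at half the most; returns when the fingers have stopped.
- bot.dwell(seconds).
- bot.ik(position, orientation): joint angles nearest the present ones, or None.
- bot.get_state(): the state.
- bot.snapshot(name): name is "side" or "top" or "wrist"; returns the picture (480x640x3 uint8, red, green, blue); there is no depth.
- bot.camera_params(name): a dict with "camera_matrix" (3x3 intrinsics, pixels), "distortion" ([k1, k2, p1, p2, k3] as OpenCV has them; the pictures are not rectified), "pose" (4x4, takes a point from camera to world coordinates); the wrist camera has in their place "hand_eye" (4x4, takes a point from camera to tool coordinates, whose origin is the TCP and whose axes are the flange's). Camera axes: x right, y up, looking along -z (the intrinsics and any distortion apply to the point x, -y, -z); pixel columns grow to the right and rows downward; lengths in m; the calibration is good to about 2 mm. A picture is of the moment at which its call begins: read the wrist's pose just before it. camera_params takes no time and is no camera call.
A pose or a line that the arm cannot do raises bot.PlanningError and nothing moves.
- bot.job_done(): hands the job in; it is judged then, once.
The state is a dict: "time": time; "joint_pos": joint angles; "dq": joint speeds; "joint_efforts": joint torques, N m; "tcp_pos": TCP position; "orientation": TCP orientation; "ft_force": force on the tool from outside, world axes, zero at the start; "wrist_torque": the same for the moment, N m; "opening": finger opening in m; "grip_force": force on a finger pad.
Only numpy, scipy, OpenCV 4.12 (cv2) and the standard library are available. Lean on these libraries where they do the work, as an engineer would, in place of code of your own. Each camera call takes 0.05 s, during which the arm holds its last target. There are 200 camera calls.

## Working session

There is one attempt and no reset: what is moved stays moved. The work goes in short steps, each a Python script; the robot and the scene stay as the last script left them, time stands still between calls to the robot, and variables do not carry over. Pictures are saved under pics/ and viewed, at most 10 in all, crops included, and the job is handed in when it is done.

```bash
mkdir -p pics; ls; python3 - <<'E'
from workcell import bot
import cv2
for n in("side","top"):
    cv2.imwrite(f"pics/{n}0.png",bot.snapshot(n)[:,:,::-1]); print(n,bot.camera_params(n))
print(bot.camera_params("wrist")); print(bot.get_state())
E
```

```text
pics
side {'camera_matrix': array([[530.59539756,   0.        , 316.24511   ],
       [  0.        , 530.59539756, 240.28807327],
       [  0.        ,   0.        ,   1.        ]]), 'distortion': array([-0.10014424,  0.        ,  0.        ,  0.        ,  0.        ]), 'pose': array([[-9.32146309e-01,  1.47488016e-01, -3.30681937e-01,
         2.38545325e-01],
       [-3.62081724e-01, -3.78966085e-01,  8.51634624e-01,
         8.19691420e-01],
       [ 2.88662158e-04,  9.13581957e-01,  4.06654552e-01,
         3.89373058e-01],
       [ 0.00000000e+00,  0.00000000e+00,  0.00000000e+00,
         1.00000000e+00]])}
top {'camera_matrix': array([[447.93526243,   0.        , 320.53891742],
       [  0.        , 447.93526243, 238.70707681],
       [  0.        ,   0.        ,   1.        ]]), 'distortion': array([-0.06177014,  0.        ,  0.        ,  0.        ,  0.        ]), 'pose': array([[-0.02360336,  0.99114705, -0.13065376,  0.3888049 ],
       [-0.99947594, -0.02049927,  0.02505241,  0.110837  ],
       [ 0.02215231,  0.13117661,  0.99111148,  0.88009804],
       [ 0.        ,  0
[... 643 characters left out ...]
000e+00]])}
{'time': 0.1, 'joint_pos': array([-9.58376200e-01,  2.55707231e-01,  1.07144371e-01, -3.97001722e-04,
       -1.42396882e+00, -2.84558819e-01]), 'dq': array([-0.00041711, -0.00125952,  0.00232738,  0.0015513 ,  0.00179729,
       -0.00034053]), 'joint_efforts': array([-2.73877813e-03, -3.87603700e+01,  2.38472664e+01,  5.37790149e+00,
       -3.80773839e-03, -4.08450234e-06]), 'tcp_pos': array([ 0.17697306, -0.52024638,  0.21958403]), 'orientation': array([ 5.12544026e-01, -3.09909522e+00, -2.72341408e-03]), 'ft_force': array([-0.15797629,  0.61801828, -0.36949959]), 'wrist_torque': array([ 0.03394284, -0.02899685,  0.0434024 ]), 'grip_force': 0.0, 'opening': 0.08523454979930152}
```

View pics/side0.png

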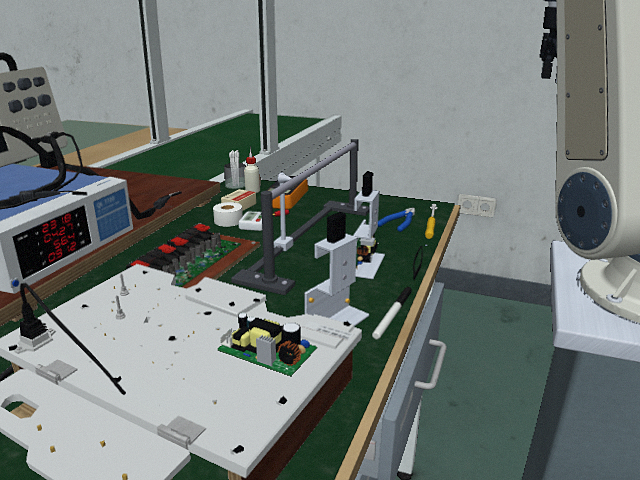

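View pics/top0.png

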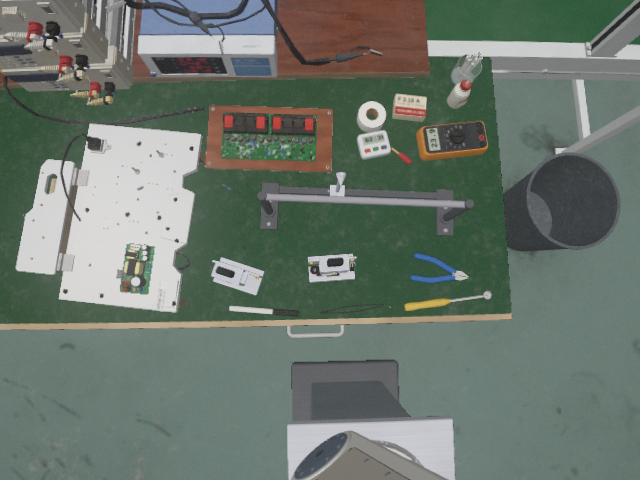

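The side and top views show the loaded carrier on the right: grip at about top (339,261), side (367,183). The empty carrier is on the left, with its grip at top (227,271). The rail runs from top (265,203) to (468,206), and the pointer is at top (340,180), side (282,180). I'll enlarge crops to refine these.

```bash
cat > h.py <<'E'
from workcell import bot
import cv2, numpy as np
from scipy.spatial.transform import Rotation as R
def ray(name,px,pose=None):
    p=bot.camera_params(name)
    T=p["pose"] if pose is None else pose
    u=cv2.undistortPoints(np.array([[px]],float),p["camera_matrix"],p["distortion"])[0,0]
    d=T[:3,:3]@np.array([u[0],-u[1],-1]); return T[:3,3],d/np.linalg.norm(d)
def onz(r,z): o,d=r; return o+d*(z-o[2])/d[2]
def tri(*rs):
    A=[np.eye(3)-np.outer(d,d) for o,d in rs]
    x=np.linalg.solve(sum(A),sum(a@o for a,(o,d) in zip(A,rs)))
    return x,[round(1e3*np.linalg.norm(a@(x-o)),1) for a,(o,d) in zip(A,rs)]
def proj(name,P,pose=None):
    p=bot.camera_params(name); T=p["pose"] if pose is None else pose
    c=(np.atleast_2d(P)-T[:3,3])@T[:3,:3]*[1,-1,-1]
    return cv2.projectPoints(c,np.zeros(3),np.zeros(3),p["camera_matrix"],p["distortion"])[0][:,0]
def wpose():
    s=bot.get_state(); T=np.eye(4); T[:3,:3]=R.from_rotvec(s["orientation"]).as_matrix(); T[:3,3]=s["tcp_pos"]
    return T@bot.camera_params("wrist")["hand_eye"]
def down(yaw): # tool z down; tool y (closing line) at angle yaw from world y
    return (R.from_euler('z',yaw)*R.from_matrix(np.diag([-1.,1,-1]))).as_rotvec()
E
python3 - <<'E'
from h import *
t=cv2.imread("pics/top0.png");s=cv2.imread("pics/side0.png")
a=cv2.resize(t[165:305,200:400],None,fx=4,fy=4,interpolation=cv2.INTER_CUBIC)
b=cv2.resize(s[130:290,230:400],None,fx=3.5,fy=3.5,interpolation=cv2.INTER_CUBIC)
cv2.imwrite("pics/a.png",a);cv2.imwrite("pics/b.png",b)
print(tri(ray("top",(339,261)),ray("side",(367,176))))
E
```

```text
(array([0.44826459, 0.06316233, 0.14947852]), [np.float64(0.6), np.float64(0.6)])
```

View pics/a.png

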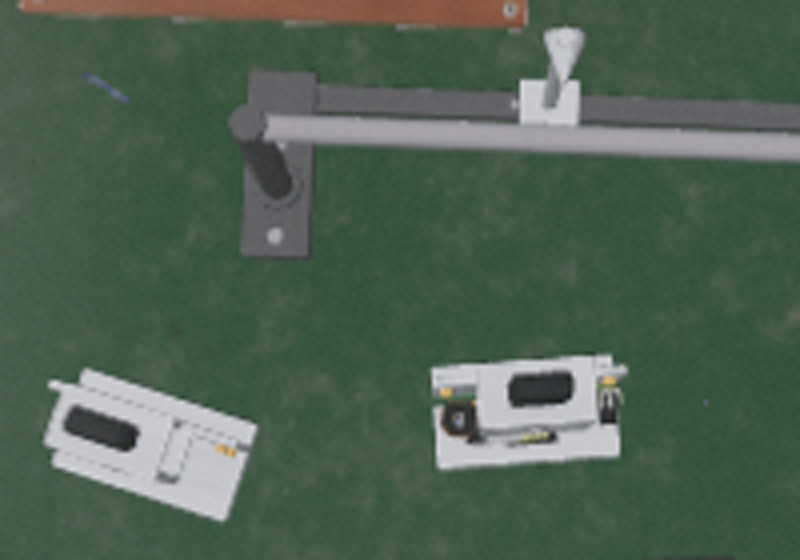

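View pics/b.png

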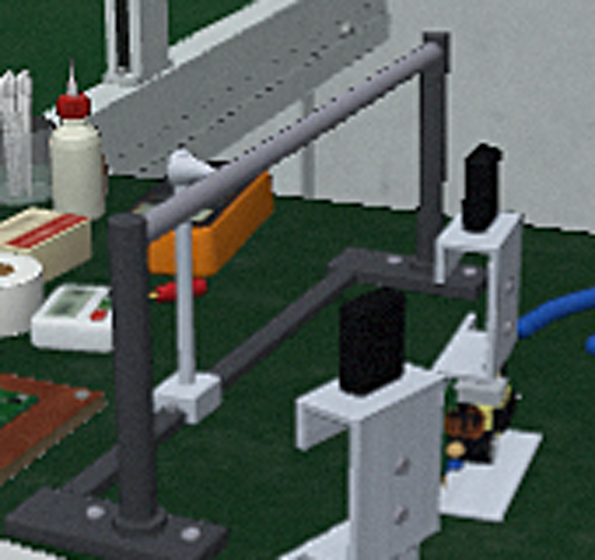

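```bash
python3 - <<'E'
from h import *
np.set_printoptions(precision=4,suppress=True)
print("grip",tri(ray("top",(335.3,261.8)),ray("side",(368,172.9))))
print("Lpost",tri(ray("top",(262,195.5)),ray("side",(266.6,192.6))))
print("Rpost",tri(ray("top",(468,206)),ray("side",(354.3,140.9))))
print("saddle", onz(ray("top",(337.5,190.5)),.01))
for i,(p) in enumerate([(0.42,0.02,0.36),(0.44,0.12,0.30)]):
    bot.reach(p,down(0)); bot.dwell(.2)
    T=wpose(); im=bot.snapshot("wrist"); np.save(f"T{i}.npy",T); cv2.imwrite(f"pics/w{i}.png",im[:,:,::-1])
s=bot.get_state();print(s["time"],s["tcp_pos"],s["joint_pos"])
E
```

```text
grip (array([0.4458, 0.0695, 0.1565]), [np.float64(0.1), np.float64(0.1)])
Lpost (array([0.5592, 0.1879, 0.1488]), [np.float64(0.7), np.float64(0.7)])
Rpost (array([ 0.5373, -0.1581,  0.1474]), [np.float64(1.3), np.float64(1.3)])
saddle [0.5996 0.0528 0.01  ]
3.325 [0.4402 0.1195 0.3008] [ 0.6104  0.0535  0.0675  0.0001 -1.5831 -2.1823]
```

View pics/w0.png

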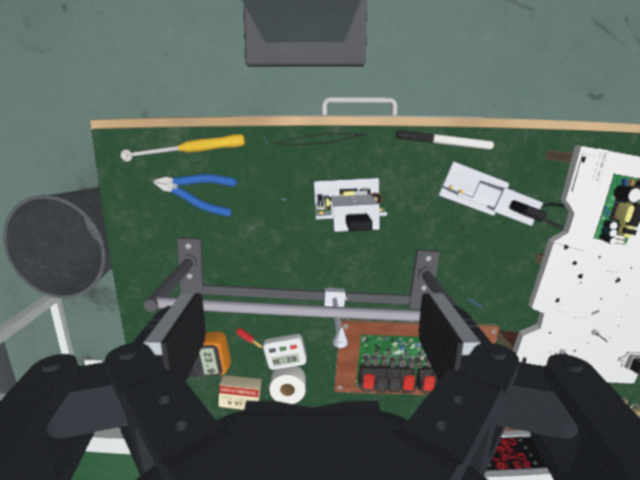

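View pics/w1.png

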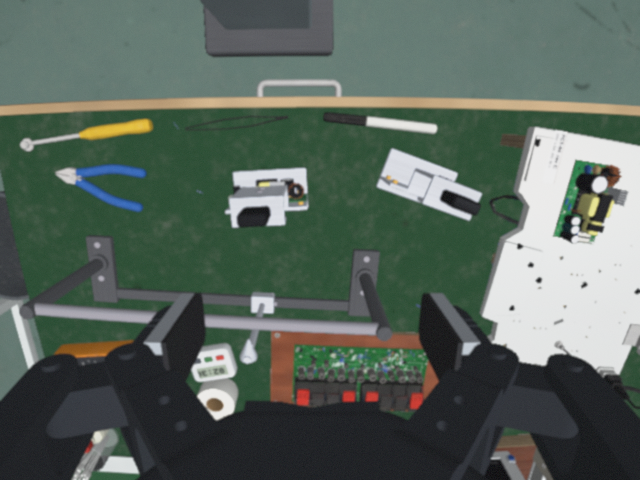

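Wrist views: the loaded grip is at w0 (358,223) and w1 (254,217). The pointer cone is at w0 (340,340) and w1 (249,353), with the saddle at w0 (335,298) and w1 (263,303). One enlarged pair next for refinement.

```bash
python3 - <<'E'
from h import *
a=cv2.imread("pics/w0.png")[165:365,300:400];b=cv2.imread("pics/w1.png")[165:365,215:315]
cv2.imwrite("pics/m.png",cv2.resize(np.hstack([a,b]),None,fx=3,fy=3,interpolation=cv2.INTER_CUBIC)) 
print(onz(ray("top",(309.25,282)),.003)-onz(ray("top",(355,278.75)),.003),onz(ray("top",(309.25,282)),.003),onz(ray("top",(355,278.75)),.003))
E
```

```text
[-0.0042707   0.08962922  0.        ] [0.41971559 0.11270107 0.003     ] [0.42398629 0.02307185 0.003     ]
```

View pics/m.png

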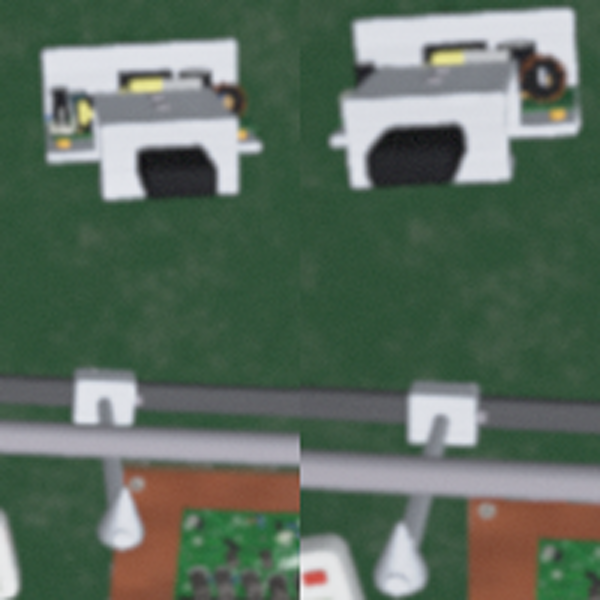

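The mosaic shows the cone tip at w0 (340.7,327.3), w1 (249,339), and the post base at w0 (334.3,300), w1 (261.7,305).

```bash
python3 - <<'E'
from h import *
np.set_printoptions(precision=4,suppress=True)
T0,T1=np.load("T0.npy"),np.load("T1.npy")
f=lambda a,b:tri(ray("wrist",a,T0),ray("wrist",b,T1))
print("tip",f((340.7,327.3),(249,339)));print("conebase",f((340.7,343.3),(248.3,358.3)))
print("base",f((334.3,300),(261.7,305)), onz(ray("top",(337.5,190.5)),.02))
print("tip fixed z", onz(ray("wrist",(340.7,327.3),T0),.127),onz(ray("wrist",(249,339),T1),.127))
print("Rpost",f((150,304),(27,311)),onz(ray("wrist",(384,331),T1),.15),onz(ray("wrist",(150,304),T0),.15))
g=lambda m:(ray("wrist",(m[0][0]/3+300,m[0][1]/3+165),T0),ray("wrist",((m[1][0]-300)/3+215,m[1][1]/3+165),T1))
r=g([((177),181),(413,170)]);print("grip top",tri(*r),onz(r[0],.156),onz(r[1],.156))
# top cam cone
print("cone base side/top",tri(ray("top",(341,175)),ray("side",(230+178/3.5,130+165/3.5))))
# rail model check
for n in("side","top"):
  c=np.array([.548,.015]);y=-.063
  for P in[(0,.175,.15),(0,-.175,.15),(.046,.041,.136),(.027,.041,.127)]:
    print(n,P,proj(n,[*(c+R.from_euler('z',y).as_matrix()[:2,:2]@P[:2]),P[2]]))
E
```

```text
tip (array([0.5807, 0.0541, 0.1206]), [np.float64(0.1), np.float64(0.1)])
conebase (array([0.5974, 0.0539, 0.1298]), [np.float64(0.2), np.float64(0.2)])
base (array([0.5975, 0.0529, 0.0133]), [np.float64(0.5), np.float64(0.5)]) [0.5972 0.0534 0.02  ]
tip fixed z [0.577  0.0535 0.127 ] [0.5765 0.0554 0.127 ]
Rpost (array([ 0.5394, -0.1633,  0.1433]), [np.float64(0.2), np.float64(0.2)]) [0.5533 0.1872 0.15  ] [ 0.5357 -0.1599  0.15  ]
grip top (array([0.4478, 0.0682, 0.145 ]), [np.float64(0.7), np.float64(0.7)]) [0.4441 0.0667 0.156 ] [0.4456 0.07   0.156 ]
cone base side/top (array([0.5986, 0.0539, 0.128 ]), [np.float64(0.2), np.float64(0.2)])
side (0, 0.175, 0.15) [[265.6528 192.0786]]
side (0, -0.175, 0.15) [[355.4067 139.5113]]
side (0.046, 0.041, 0.136) [[282.2498 172.5453]]
side (0.027, 0.041, 0.127) [[292.5801 179.2079]]
top (0, 0.175, 0.15) [[261.0442 195.8328]]
top (0, -0.175, 0.15) [[469.2191 205.1139]]
top (0.046, 0.041, 0.136) [[341.7921 174.8145]]
top (0.027, 0.041, 0.127) [[341.0762 186.9028]]
```

Both measurement sets agree: grip about (.446,.069,.156) with yaw +.048; rail middle (.547,.0145) with yaw −.06; pointer about 41 mm left of the middle. Next: grasp and lift.

```bash
cat >> h.py <<'E'
C=np.array([.547,.0145]); RY=-.060; CY=.048; SG=None
def rail(x,y): return C+R.from_euler('z',RY).as_matrix()[:2,:2]@np.array([x,y])
E
python3 - <<'E'
from h import *
best=[]
for sg in(1,-1):
    qs=[bot.ik([.446,.069,z],down(CY+sg*np.pi/2)) for z in(.23,.152)]+[bot.ik([*rail(x,y),z],down(RY+sg*np.pi/2)) for x,y,z in((-.1,-.09,.21),(0,-.09,.18),(0,.041,.18),(0,.041,.3))]
    print(sg,[None if q is None else np.round(q,2) for q in qs])
    if all(q is not None for q in qs): best.append((np.abs(np.array(qs)[:,5]).max(),sg))
sg=min(best)[1]; open("h.py","a").write(f"SG={sg}\n"); print(best)
o=down(CY+sg*np.pi/2)
bot.reach([.446,.069,.25],o); bot.move_straight([.446,.069,.152],o,.12,force_limit=8)
print(bot.get_state()["tcp_pos"]); bot.grip(0); s=bot.get_state(); print(s["opening"],s["grip_force"],s["time"])
bot.move_straight([.446,.069,.212],o,.1); bot.dwell(.1)
s=bot.get_state(); print(s["opening"],s["ft_force"],s["time"],s["tcp_pos"],s["joint_pos"])
for n in("top","side"): cv2.imwrite(f"pics/{n}1.png",bot.snapshot(n)[:,:,::-1])
E
```

```text
1 [array([ 0.5 ,  0.05, -0.11,  0.  , -1.41, -0.45]), array([ 0.5 ,  0.09, -0.27,  0.  , -1.21, -0.45]), array([ 0.2 ,  0.05, -0.16,  0.  , -1.36, -0.26]), array([ 0.15,  0.26,  0.02,  0.  , -1.32, -0.21]), array([ 0.38,  0.27,  0.03,  0.  , -1.33, -0.44]), array([ 0.38,  0.25,  0.3 ,  0.  , -1.62, -0.44])]
-1 [array([ 0.5 ,  0.05, -0.11,  0.  , -1.41,  2.69]), array([ 0.5 ,  0.09, -0.27,  0.  , -1.21,  2.69]), array([ 0.2 ,  0.05, -0.16, -0.  , -1.36,  2.88]), array([ 0.15,  0.26,  0.02, -0.  , -1.32,  2.93]), array([ 0.38,  0.27,  0.03, -0.  , -1.33,  2.7 ]), array([ 0.38,  0.25,  0.3 , -0.  , -1.62,  2.7 ])]
[(np.float64(0.45466195134736065), 1), (np.float64(2.9335534281641475), -1)]
[0.44654936 0.06914953 0.15274836]
5.720993332436531e-06 0.0 6.5833
0.000407334680579207 [0.04949485 0.06913207 0.92358055] 7.4333 [0.44550759 0.06884278 0.21110353] [ 5.02619600e-01  6.20320008e-02 -1.48468697e-01 -3.21685581e-04
 -1.36203802e+00 -4.54649160e-01]
```

The fingers closed on nothing, so I'll look.

```bash
python3 - <<'E'
from h import *
a=cv2.imread("pics/top1.png")[180:320,250:410];b=cv2.imread("pics/side1.png")[70:270,230:430]
cv2.imwrite("pics/n.png",np.hstack([cv2.resize(a,(400,350)),cv2.resize(b,(350,350))]))
E
```

```text
(no output)
```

View pics/n.png

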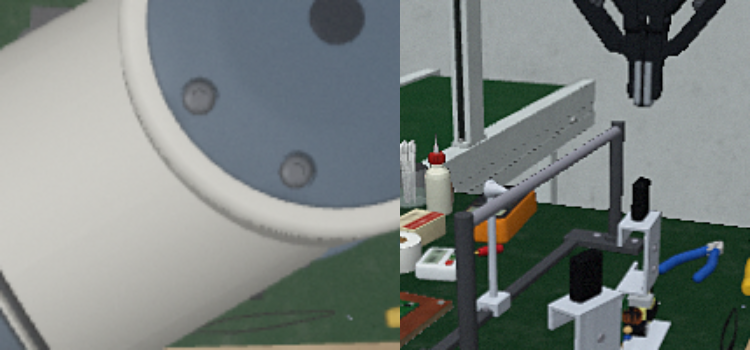

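```bash
python3 - <<'E'
from h import *
s=bot.get_state(); print(s["tcp_pos"],s["orientation"],s["opening"],s["ft_force"],s["time"])
for z in(.156,.186,.211,.24): print(z,proj("side",[.4455,.0688,z]))
im=cv2.imread("pics/side1.png"); b=cv2.resize(im[60:200,310:430],None,fx=4,fy=4,interpolation=cv2.INTER_CUBIC)
cv2.imwrite("pics/p.png",b)
E
```

```text
[0.44566578 0.06887034 0.21134435] [ 2.27315770e+00 -2.16670972e+00 -8.30049112e-04] 0.0003086478458461441 [ 0.09811633 -0.07258069 -0.41136095] 7.5333
0.156 [[368.2595651 173.1279271]]
0.186 [[369.00994832 153.84071618]]
0.211 [[369.64028046 137.36348369]]
0.24 [[370.37616136 117.786025  ]]
```

View pics/p.png

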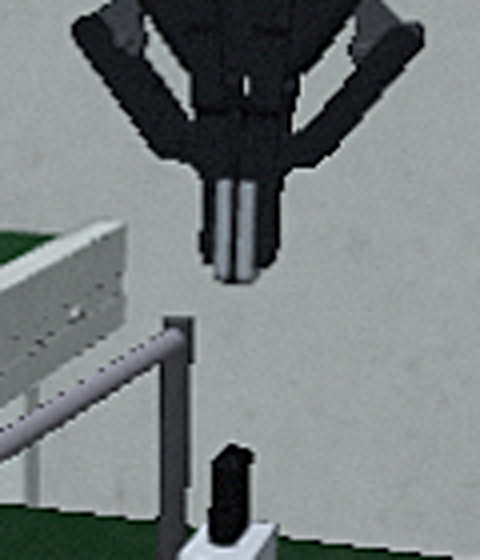

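The side view shows the carrier untouched. The closed fingertips are at px (369,130), z≈.221, though the TCP reads .211. The open fingertips in w0 at (425,297) also come out about 26 mm behind the TCP. So both cameras put the fingers about 36 mm shorter than stated, and I'll grasp at TCP z≈.119.

```bash
python3 - <<'E'
from h import *
o=down(CY+SG*np.pi/2)
bot.grip(.06); hit=bot.move_straight([.446,.069,.119],o,.1,force_limit=8)
print(hit,bot.get_state()["tcp_pos"]); bot.grip(0); s=bot.get_state(); print(s["opening"],s["grip_force"],s["time"])
if s["opening"]>.009:
    bot.move_straight([.446,.069,.180],o,.1); bot.dwell(.1)
    s=bot.get_state(); print(s["opening"],s["ft_force"],s["time"],s["tcp_pos"])
for n in("side",): cv2.imwrite(f"pics/{n}2.png",bot.snapshot(n)[:,:,::-1])
E
```

```text
False [0.44647035 0.06914449 0.11960965]
0.01076676054536024 59.47267413139343 9.7083
0.01093052319466647 [ 0.26823157  0.34172515 -3.47996691] 10.5667 [0.44530698 0.06880327 0.17894798]
```

```bash
python3 - <<'E'
from h import *
o=down(RY+SG*np.pi/2)
bot.move_straight([*rail(-.09,-.09),.180],o,.12); bot.dwell(.1)
f0=bot.get_state()["ft_force"]
hit=bot.move_straight([*rail(.012,-.09),.180],o,.06,force_limit=4)
s=bot.get_state(); print("fwd",hit,R.from_euler('z',-RY).as_matrix()[:2,:2]@(s["tcp_pos"][:2]-C),s["tcp_pos"],s["ft_force"]-f0,s["time"])
cv2.imwrite("pics/side3.png",bot.snapshot("side")[:,:,::-1])
E
python3 - <<'E'
import cv2
b=cv2.imread("pics/side3.png")[80:260,240:400]
cv2.imwrite("pics/q.png",cv2.resize(b,None,fx=3.3,fy=3.3,interpolation=cv2.INTER_CUBIC))
E
```

```text
fwd True [ 0.0064414  -0.08984467] [ 0.54804236 -0.07556925  0.17824815] [ 1.14239435  0.31306495 -1.03717013] 13.5167
```

View pics/q.png

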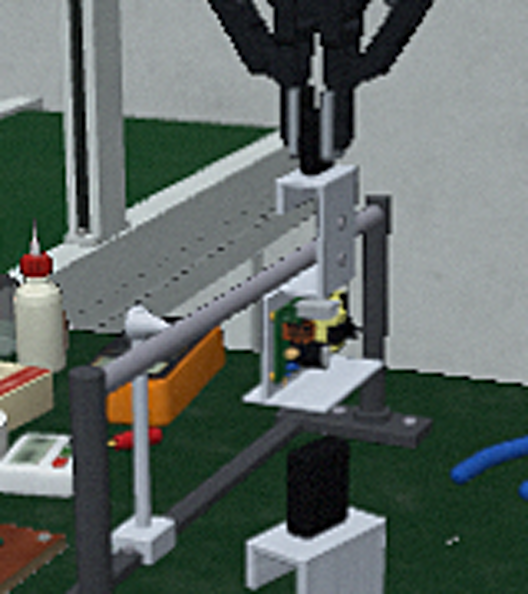

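The side view shows the rail inside the hook opening and against the spine, under the hook top. Backing off 4 mm and lowering.

```bash
python3 - <<'E'
from h import *
rel=lambda p:np.round(R.from_euler('z',-RY).as_matrix()[:2,:2]@(p[:2]-C),4)
o=down(RY+SG*np.pi/2)
bot.move_straight([*rail(.0024,-.09),.179],o,.05); bot.dwell(.1)
s=bot.get_state();f0=s["ft_force"];print(rel(s["tcp_pos"]),s["tcp_pos"][2],f0)
hit=bot.move_straight([*rail(.0024,-.09),.140],o,.03,force_limit=4); 
s=bot.get_state(); print("down",hit,rel(s["tcp_pos"]),s["tcp_pos"],s["ft_force"]-f0,s["opening"],s["time"])
bot.dwell(.1); s=bot.get_state(); print(s["tcp_pos"],s["ft_force"]-f0)
for n in("side","top"): cv2.imwrite(f"pics/{n}4.png",bot.snapshot(n)[:,:,::-1])
E
```

```text
[ 0.0023 -0.09  ] 0.1790350684842755 [-0.06888416  0.60225713 -3.05087578]
down True [ 0.0022 -0.09  ] [ 0.54383129 -0.07550079  0.14732421] [-0.42101137 -0.3614832   8.04611711] 0.011109119797537446 14.8917
[ 0.54383092 -0.07547353  0.1473168 ] [ 0.04711419 -0.69944794  8.7059931 ]
```

```bash
python3 - <<'E'
from h import *
rel=lambda p:np.round(R.from_euler('z',-RY).as_matrix()[:2,:2]@(p[:2]-C),4)
bot.move_straight([*rail(.0024,-.09),.1478],None,.02); bot.dwell(.1); f=bot.get_state(); print(f["ft_force"],f["tcp_pos"][2])
for y in(-.03,.0415):
    bot.move_straight([*rail(.0024,y),.1478],None,.06); bot.dwell(.1)
    s=bot.get_state(); print(rel(s["tcp_pos"]),s["tcp_pos"][2],s["ft_force"],s["opening"],s["time"])
E
```

```text
[ 0.46896312  0.38312556 -1.94122214] 0.14740957383175557
[ 0.0024 -0.0304] 0.1477947119919297 [-0.07788445  0.29263977 -2.48556079] 0.011313896037379156 16.7167
[0.0024 0.0412] 0.1478231510538422 [-0.04661204 -0.59125948 -2.27620895] 0.0109105747702906 18.1583
```

```bash
python3 - <<'E'
from h import *
p=rail(.0024,.0415)
bot.move_straight([*p,.1474],None,.02); bot.grip(.04); bot.dwell(.2)
bot.move_straight([*p,.27],None,.12)
bot.move_straight([.33,-.12,.30],None,.2); bot.dwell(.3)
for n in("side","top"): cv2.imwrite(f"pics/{n}5.png",bot.snapshot(n)[:,:,::-1])
print(bot.get_state()["time"])
t=cv2.imread("pics/top5.png")
g=proj("top",[*p,.184])[0]; print("exp grip",g)
x,y=np.round(g).astype(int); w=t[y-14:y+14,x-18:x+18]
m=(w.max(2)<60).astype(np.uint8); n,_,st,c=cv2.connectedComponentsWithStats(m)
for i in range(1,n): 
    if st[i,4]>15: print(st[i],c[i]+[x-18,y-14],onz(ray("top",c[i]+[x-18,y-14]),.180))
print(w.max(2)[::2,::2])
s=cv2.imread("pics/side5.png"); g=proj("side",[*p,.184])[0]; print("side exp",g)
x,y=np.round(g).astype(int); w=s[y-15:y+35,x-20:x+20]; m=(w.max(2)<50).astype(np.uint8);n,_,st,c=cv2.connectedComponentsWithStats(m)
for i in range(1,n):
    if st[i,4]>15: print(st[i]+[x-20,y-15,0,0,0],c[i]+[x-20,y-15])
E
```

```text
22.15
exp grip [342.99836435 193.82731392]
[ 10  11  16  10 149] [342.36241611 195.43624161] [0.55020507 0.05656552 0.18      ]
[[ 96  91  88  93  91  90 106 203 202 152  87  87  92  87  92  85  92  89]
 [ 91  86  87  89  89  91 132 192 206  90  85  87  88  92  91  89  89  89]
 [ 88  87  89 107 102 103 143 146 186  85  85  89  87  93  89  88  93  95]
 [ 84  88  96 207 208 208 141 123 199 210  91  88  89  85  87  87  92  88]
 [ 94  92  95 206 207 197 135 124 206 206  84  78  91  87  77  87  88  88]
 [102 199 194 196 207 181  69  87 135 135  73  74  75 144 133 100 103 105]
 [103 208 204 204 205  72  54  50  53  52  56  50  53 183 210 210  99  99]
 [ 80 206 207 207 207  51  58  57  56  54  53  56  52 173 208 208 102 100]
 [152 203 203 203 203  47  46  47  49  51  52  49  53 198 205 205  86  82]
 [170 201 202 202 202  41  43  42  37  42  45  40  42 204 206 207 168 166]
 [166 203 203 202 203  79  41  39  45  45  40  45 158 205 205 205 168 170]
 [114 202 203 202 203 202 202 197 197 196 196 192 203 205 204 204 154 155]
 [110 204 204 203 206 204 203 203 202 203 203 202 203 204 204 204 106 119]
 [142 142 152 155 145 142 147 148 159 163 170 180 186 191 206 208 175 147]]
side exp [306.43390062 146.78912338]
[300 145  13  24 250] [306.136 156.676]
```

The top view puts the carrier's middle at rail y≈42.3 mm and the pointer at ≈42.2 mm. The side view shows the grip at hung height where expected.

```bash
python3 -c "
from workcell import bot
bot.dwell(.5); print(bot.job_done(), bot.get_state()['time'])"
```

```text
the job is handed in; nothing more can be done
the job is handed in; nothing more can be done
```

The loaded carrier hangs freely on the rail, its middle within about 1 mm of the pointer by camera; it was hooked on 90 mm right of the rail's middle and slid left without unhooking, the empty carrier was left alone, and the job was handed in at about 23 s.

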